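Index the module turntable to the next hole

TASK

Bring the next sensor module under the test head: press the black plunger knob of the indexing table down with closed fingertips, turn the table clockwise (seen from above) to the very next hole of the index plate, and let the plunger spring fully back up in it so that the table is locked again. Only press and push: do not pinch, force, lift or pick up anything, leave the modules seated in their nests and do not disturb the jar, the screwdriver or the spare module lying around.

Things in the scene. Friction and masses are not known exactly. Their poses are not given: they have to be found in the camera images.
- indexer: fixed base of the indexing table: round aluminium body 300 mm across, 40 mm high; its top is the index plate. Origin: centre of its underside, on the turning axis; z up. The plunger starts on its own -x side; on its +x side stands the test head (see test_point). Heights in these notes are above the desk.
- table_axis (a point): point on the vertical axis of rotation, on top of the index plate (40 mm above the desk)
- next_hole (a point): centre, at the plate's top (40 mm high), of the hole the plunger must go into: 45 degrees clockwise (seen from above) of its starting hole. The 8 mm thick plate has 8 holes of 19 mm at 45 degrees on a circle of radius 115 mm, joined by a 9 mm wide ring slot
- plunger_top (a point): centre of the flat top of the plunger's knob: black, round, 36 mm across, 15 mm high, on a steel stem, carried by the turntable's arm 115 mm from the axis. Top 94 mm high when up and locked, 87 mm when trapped under the plate. Below the knob a steel bush, 22 mm across, reaches up to 67 mm; the arm (30 mm wide) up to 54 mm
- plunger (a joint): how far the knob is pressed down, m. 0: up, its collar locks the table in a hole; from 0.0072 the collar is below the plate and the table can turn; stop at 0.0105. Spring: 4 N at 0, 7.4 N at 0.0075, 8.8 N at the stop. Turned over 0.17 rad away from a hole and let go, it stays trapped at about 0.007 under the plate until it comes over a hole; there it snaps up to 0 and locks by itself
- turntable (a joint): angle of the turning nest plate, rad: 0 at the start, grows CLOCKWISE seen from above; next hole at 0.785. Locked, it has about 0.015 rad of play either way. With the plunger down it takes 1 to 4 N along the circle at the knob. The plate is 180 mm across, top 54 mm high, with 8 black nests (44 x 30 mm, rims 62 mm high) and the plunger arm on its rim; it stays where it is left
- test_point (a point): tips of the brass test pins under the fixed test head, 86 mm high, 62 mm from the axis on the base's +x side. The head hangs from an arm 44 mm wide, 150 mm high, on a post 165 to 187 mm from the axis
- module_tested: light-blue sensor module 36 x 22 x 16 mm, loose in the nest under the test head at the start. Origin: centre of its underside; x along its length
- module_next: identical module, loose in the nest that comes under the test head next (45 degrees anticlockwise of the head at the start). Origin: centre of its underside
- module_later: identical module in the nest after that. Origin: centre of its underside
- nest_tested (a point): centre of the floor of the nest of module_tested, 57 mm above the desk; turns with the table
- nest_next (a point): the same for module_next
- nest_later (a point): the same for module_later
- jar: pale plastic jar with a white screw lid, 56 mm across and 65 mm high, standing loose on the desk beside the indexing table. Origin: centre of its underside
- screwdriver: small screwdriver with orange handle, 170 mm long, lying on the desk beside the indexing table. Origin: on its underside
- spare_module: a fourth light-blue module, 36 x 22 x 16 mm, lying on the desk beside the indexing table. Origin: centre of its underside

How it is judged:
By the outcome, as a careful person would: the job done as asked, in the order asked, and still so for the second after the job is handed in, with the robot touching nothing.
It also fails if it takes over 56 s, if anything falls off the work surface, if the arm or the gripper's body presses on something with over 40 N, if the wrist force passes 120 N, or if a joint passes its speed limit or range.

ROBOT

A 6-joint arm with a two-finger parallel gripper is mounted at the origin on the work surface. World frame = base frame: x ahead of the robot, y to its left, z up, the work surface at z = 0. Lengths are in m, angles in rad, forces in N, time in s.
With the tool pointing down it reaches from about 0.35 to 0.875 m from the base axis. Payload 15.5 kg.
Tool frame: the origin (TCP) lies on the centre line of the jaws, within the pads' length; the fingertips stand 22 mm ahead of it and the grasp point (between the pads) lies 3 mm ahead of it; x points along the fingers, y is the direction in which the jaws open and shut, and the axes are right-handed (so a half turn about x gives the same grasp; the last joint's range is limited). The gripper opens to 85 mm and grips with 20 to 120 N. Pads are 22 mm wide; open, the fingers measure 114 mm over their backs; the gripper's body (76 mm by 85 mm) begins 54 mm behind the grasp point. The pads swing forward as they close: fully open they stand 13 mm farther back than shut.
Start: joints at [-1.325, 0.494, 1.345, -0, 1.302, -0.096], TCP at [0.209, -0.589, 0.253] pointing down, gripper open.
Joint ranges: [-2.91, 2.91], [-0.82, 2.16], [0.22, 2.67], [-1.22, 4.37], [0.12, 2.79], [-3.08, 3.08]. Speed limits (rad/s): [1.89, 1.89, 2.57, 3.01, 3.01, 3.01].

INTERFACE

Orientations are given as a 3x3 rotation matrix whose columns are the frame's x, y, z axes.
In Python, from station import arm gives the robot as it stands.
- The arm moves only by the tool arm_command, never from a script. Its argument "rows" is a list of rows, each an object with "slide": the shift along the tool's x, y, z in mm, a list of three; "delta_rot": the turn, a rotation vector about the tool's x, y, z in degrees, a list of three; "gripper": the finger opening in mm, from 0 to 85.4. In form: [{"slide": [dx, dy, dz], "delta_rot": [ax, ay, az], "gripper": gripper}, ...]. A call has 1 to 8 rows; each row shifts and turns the commanded pose from where the row before left it, along the tool's axes as they then stand; what a row does not reach is not made up. A row lasts 1/12 s, in which the tool goes at most 41.7 mm and 7.16 degrees, less where a joint would pass 70% of its speed; a pose out of reach is approached as far as the arm can. A call is refused whole if a number of a shift passes 41.7 or a number of a turn 7.16, either way. A call with a gripper value outside its range is refused whole. The fingers move at their own pace and stop on an object; "force" is the grip in N (left out, the last holds). Time passes only in rows, so rows that do not move let the fingers close. It gives the time, the measured TCP pose, the force and the opening at its end, in the units of the state.
- arm.observe(): the state, without advancing time (a new reading comes with each control period).
- arm.camera(name): name is "scene" or "top" or "wrist"; returns the picture (420x560x3 uint8, red, green, blue); there is no depth.
- arm.get_calibration(name): a dict with "fx", "fy", "cx", "cy" (pixels), "pose" (4x4, takes a point from camera to world coordinates). Camera axes: x right, y down, z forward; pixel columns grow to the right and rows downward; lengths in m; the calibration is good to about 2 mm. A picture is of the moment at which its call begins: read the wrist's pose just before it. get_calibration takes no time and is no camera call; for the wrist camera it gives the pose at the moment of the call.
- arm.finish_job(): hands the job in, once; it reports no verdict.
The state is a dict: "time": time; "qpos": joint angles; "qvel": joint speeds; "effort": joint torques, N m; "tool_pos": TCP position; "tool_rot": TCP orientation; "ft_force": force on the tool from outside, world axes, zero at the start; "ft_torque": the same for the moment, N m; "gripper_width": finger opening in m.
Only numpy, scipy, OpenCV 4.12 (cv2) and the standard library are available. Lean on these libraries where they do the work, as an engineer would, in place of code of your own. Each camera call takes 0.05 s, during which the arm holds its last target. There are 200 camera calls.

## Working session

There is one attempt and no reset: what is moved stays moved. The work goes in short steps, Python scripts to look and compute and a tool call to move; the robot and the scene stay as the last step left them, time stands still between calls to the robot, and variables do not carry over. Pictures are saved under pics/ and viewed, about 8 in all and at most 12, crops included, and the job is handed in when it is done.

Besides the shell and the picture viewer there is one more tool, called as name([rows], argument=value, ...), one row to a line, values as JSON. arm_command: Moves the arm, as the interface text tells. Its arguments: {"type":"object","properties":{"rows":{"type":"array"},"force":{"type":"number"}},"required":["rows"]}

```bash
mkdir -p pics; ls
python3 - <<'E'
from station import arm
import cv2
import numpy as np
for n in ("top","scene"):
    im=arm.camera(n); cv2.imwrite(f"pics/{n}0.png",im[:,:,::-1])
    c=arm.get_calibration(n); print(n,c["fx"],c["fy"],c["cx"],c["cy"],np.round(c["pose"],4).tolist())
s=arm.observe(); print(s["time"],s["tool_pos"],np.round(s["tool_rot"],3).tolist(),s["gripper_width"],s["ft_force"])
E
```

```text
pics
top 477.0818101472281 477.0818101472281 275.27790025163296 209.25044031067546 [[-0.0281, -0.9987, 0.0417, 0.5427], [-0.9996, 0.0278, -0.0063, 0.0102], [0.0051, -0.0419, -0.9991, 0.8367], [0.0, 0.0, 0.0, 1.0]]
scene 526.7797880405137 526.7797880405137 276.58864294926803 207.82651215956685 [[0.8032, 0.4734, -0.3615, 0.9251], [0.5956, -0.6492, 0.4732, -0.4212], [-0.0107, -0.5954, -0.8034, 0.8768], [0.0, 0.0, 0.0, 1.0]]
0.1 [ 0.20942664 -0.58853986  0.25272335] [[-0.0, 0.335, -0.942], [0.001, -0.942, -0.335], [-1.0, -0.001, -0.0]] 0.08543627918048557 [0.39058255 0.50557305 0.58839701]
```

View pics/top0.png

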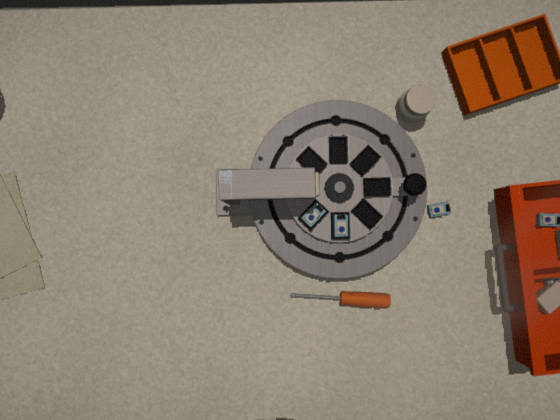

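View pics/scene0.png

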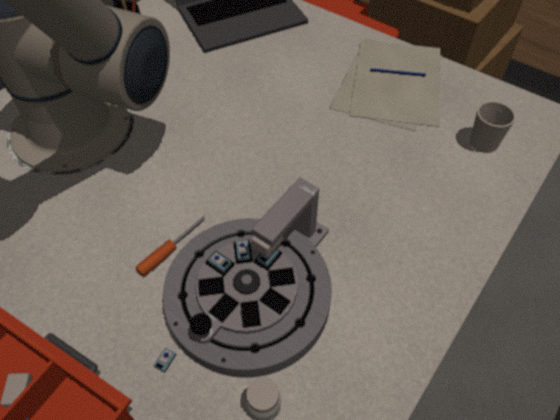

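The top view shows the table centred at about (339,188), the knob at (414,184) and the head to the left. The next hole, clockwise, is at about (388,236). The screwdriver is at (340,298), the spare module at (439,210) and the jar at (415,107). I'll enlarge this for accurate pixels.

```bash
cat > h.py <<'E'
import numpy as np
def ray(c,u,v,z):
    P=np.array(c["pose"]); d=P[:3,:3]@[(u-c["cx"])/c["fx"],(v-c["cy"])/c["fy"],1]
    return P[:3,3]+d*(z-P[2,3])/d[2]
E
python3 - <<'E'
import cv2
from station import arm
from h import *
im=cv2.imread("pics/top0.png")
cv2.imwrite("pics/top0c.png",cv2.resize(im[90:290,240:460],None,fx=3,fy=3,interpolation=cv2.INTER_CUBIC)[:600])
c=arm.get_calibration("top")
H=np.array([ray(c,*p,.04)[:2] for p in [(336,121),(385,139),(288,141),(290,238),(339,257),(388,236)]])
A=np.c_[2*H,np.ones(6)];s=np.linalg.lstsq(A,(H**2).sum(1),rcond=None)[0]
print("axis",s[:2],"r",np.sqrt(s[2]+s[0]**2+s[1]**2)); print(H)
print("knob",ray(c,414,184,.094),"spare",ray(c,439,210,.016),"jar",ray(c,419,99,.065))
print("head end",ray(c,317,183,.15),ray(c,223,192,.15))
E
```

```text
axis [ 0.60794341 -0.10049875] r 0.11505418958136855
[[ 0.7219815  -0.10126353]
 [ 0.68920609 -0.18277316]
 [ 0.69024485 -0.01938331]
 [ 0.52736139 -0.0179662 ]
 [ 0.49348368 -0.09863261]
 [ 0.52608698 -0.1816376 ]]
knob [ 0.6072194  -0.21241065  0.094     ] spare [ 0.56785361 -0.27714734  0.016     ] jar [ 0.74901513 -0.23491901  0.065     ]
head end [ 0.6076746  -0.05539742  0.15      ] [0.59839919 0.0805756  0.15      ]
```

View pics/top0c.png

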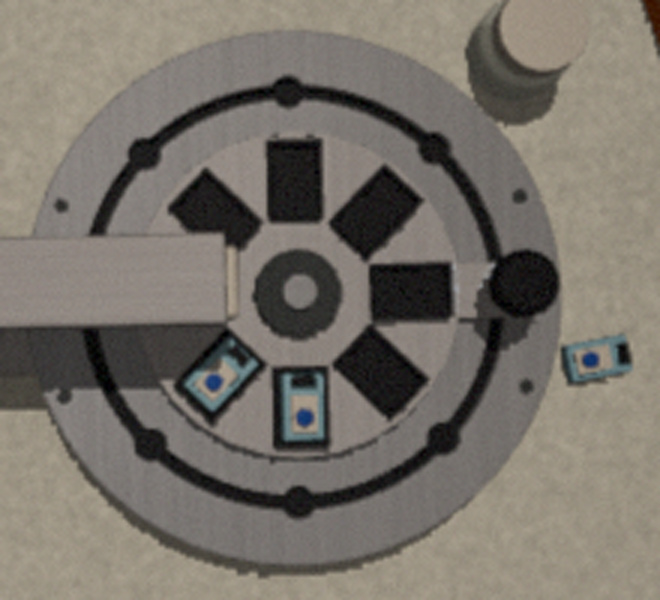

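arm_command([
  {"slide":[0,0,0],"delta_rot":[7,0,0],"gripper":0},
  {"slide":[0,0,0],"delta_rot":[7,0,0],"gripper":0},
  {"slide":[0,0,0],"delta_rot":[7,0,0],"gripper":0},
  {"slide":[0,0,0],"delta_rot":[7,0,0],"gripper":0},
  {"slide":[0,0,0],"delta_rot":[7,0,0],"gripper":0},
  {"slide":[0,0,0],"delta_rot":[7,0,0],"gripper":0},
  {"slide":[0,0,0],"delta_rot":[7,0,0],"gripper":0},
  {"slide":[0,0,0],"delta_rot":[7,0,0],"gripper":0},
], force=20)

```text
time: 0.77
tool_pos: [0.2095, -0.5886, 0.2529]
tool_rot: [[-0.0, -0.599, -0.801], [0.001, -0.801, 0.599], [-1.0, -0.0, 0.001]]
ft_force: [-0.7, 0.4, -0.3]
gripper_width: 0.0
```

```bash
cat >> h.py <<'E'
def togo(s,x,y):
    R=np.array(s["tool_rot"]);p=np.array(s["tool_pos"])
    return np.round(R.T@np.array([x-p[0],y-p[1],0])*1000,1)
def show(arm,*t):
    s=arm.observe();print(round(s["time"],2),np.round(s["tool_pos"],4),"R",np.round(s["tool_rot"],3).tolist(),"F",np.round(s["ft_force"],1),"w",round(s["gripper_width"],4),"q",np.round(s["qpos"],2))
    for a in t: print(a,togo(s,*a))
E
python3 -c "
from station import arm
from h import *
show(arm,(.607,-.2145))"
```

```text
0.77 [ 0.2095 -0.5886  0.2529] R [[-0.0, -0.599, -0.801], [0.001, -0.801, 0.599], [-1.0, -0.0, 0.001]] F [-0.7  0.4 -0.3] w 0.0 q [-1.32  0.49  1.35  0.    1.3   0.89]
(0.607, -0.2145) [ 2.000e-01 -5.377e+02 -9.450e+01]
```

arm_command([
  {"slide":[0,-34,-6],"delta_rot":[0,0,0],"gripper":0},
  {"slide":[0,-34,-6],"delta_rot":[0,0,0],"gripper":0},
  {"slide":[0,-34,-6],"delta_rot":[0,0,0],"gripper":0},
  {"slide":[0,-34,-6],"delta_rot":[0,0,0],"gripper":0},
  {"slide":[0,-34,-6],"delta_rot":[0,0,0],"gripper":0},
  {"slide":[0,-34,-6],"delta_rot":[0,0,0],"gripper":0},
  {"slide":[0,-34,-6],"delta_rot":[0,0,0],"gripper":0},
  {"slide":[0,-34,-6],"delta_rot":[0,0,0],"gripper":0},
])

```text
time: 1.43
tool_pos: [0.4105, -0.397, 0.2531]
tool_rot: [[-0.0, -0.594, -0.805], [0.0, -0.805, 0.594], [-1.0, -0.0, 0.0]]
ft_force: [0.4, -0.3, -0.2]
gripper_width: 0.0
```

arm_command([
  {"slide":[0,-34,-6],"delta_rot":[0,0,0],"gripper":0},
  {"slide":[0,-34,-6],"delta_rot":[0,0,0],"gripper":0},
  {"slide":[0,-34,-6],"delta_rot":[0,0,0],"gripper":0},
  {"slide":[0,-34,-6],"delta_rot":[0,0,0],"gripper":0},
  {"slide":[0,-34,-6],"delta_rot":[0,0,0],"gripper":0},
  {"slide":[0,-34,-6],"delta_rot":[0,0,0],"gripper":0},
  {"slide":[0,-30,-6],"delta_rot":[0,0,0],"gripper":0},
  {"slide":[0,0,0],"delta_rot":[0,0,0],"gripper":0},
])

```text
time: 2.1
tool_pos: [0.5855, -0.2313, 0.2528]
tool_rot: [[0.001, -0.591, -0.807], [0.001, -0.807, 0.591], [-1.0, -0.001, -0.0]]
ft_force: [-0.7, 0.1, -0.3]
gripper_width: 0.0003
```

Run:
```python
from station import arm
from h import *
import cv2
show(arm,(.607,-.2145))
c=arm.get_calibration("wrist");cv2.imwrite("pics/w1.png",arm.camera("wrist")[:,:,::-1])
np.save("w1.npy",c)
```

```text
2.1 [ 0.5855 -0.2313  0.2528] R [[0.001, -0.591, -0.807], [0.001, -0.807, 0.591], [-1.0, -0.001, -0.0]] F [-0.7  0.1 -0.3] w 0.0003 q [-0.47  0.5   1.33  0.    1.31  1.73]
(0.607, -0.2145) [  0.  -26.2  -7.5]
```

View pics/w1.png

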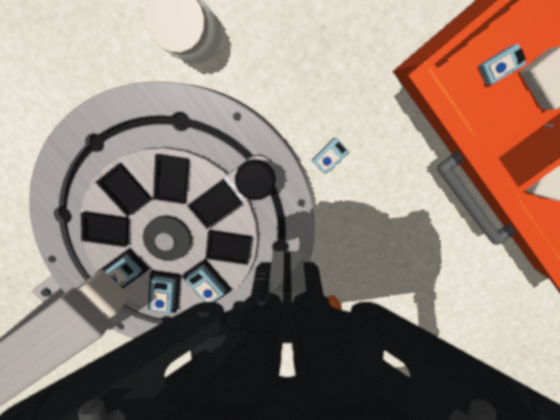

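Run:
```python
from station import arm
from h import *
c=np.load("w1.npy",allow_pickle=True).item()
k=ray(c,256,179,.094);print(k,[ray(c,u,v,.04)[:2] for u,v in [(181,121),(96,143),(63,214),(281,246)]])
show(arm,(.607,-.2145),k[:2])
```

```text
[ 0.60921529 -0.21537449  0.094     ] [array([ 0.68938194, -0.18061305]), array([ 0.72270141, -0.09965823]), array([ 0.69112439, -0.01851977]), array([ 0.52787158, -0.18026364])]
2.15 [ 0.5838 -0.2329  0.2527] R [[-0.0, -0.591, -0.807], [0.0, -0.807, 0.591], [-1.0, -0.0, 0.0]] F [-1.5 -1.  -0.3] w 0.0001 q [-0.47  0.5   1.34  0.    1.31  1.73]
(0.607, -0.2145) [  0.  -28.6  -7.8]
[ 0.60921529 -0.21537449] [  0.  -29.2 -10.1]
```

The wrist picture shows the knob at (256,179), which agrees with the top view to within about 2 mm. Next I'll move over it and descend to just above its top.

arm_command([
  {"slide":[10,-15,-4.5],"delta_rot":[0,0,0],"gripper":0},
  {"slide":[20,-14,-4.5],"delta_rot":[0,0,0],"gripper":0},
  {"slide":[30,0,0],"delta_rot":[0,0,0],"gripper":0},
  {"slide":[30,0,0],"delta_rot":[0,0,0],"gripper":0},
  {"slide":[20,0,0],"delta_rot":[0,0,0],"gripper":0},
  {"slide":[13,0,0],"delta_rot":[0,0,0],"gripper":0},
  {"slide":[5,0,0],"delta_rot":[0,0,0],"gripper":0},
  {"slide":[0,0,0],"delta_rot":[0,0,0],"gripper":0},
])

```text
time: 2.82
tool_pos: [0.6059, -0.2172, 0.1239]
tool_rot: [[-0.002, -0.594, -0.804], [0.001, -0.804, 0.594], [-1.0, 0.001, 0.002]]
ft_force: [-0.1, 0.3, -0.2]
gripper_width: -0.0
```

```bash
python3 -c "
from station import arm
from h import *
show(arm,(.608,-.2145))"
```

```text
2.82 [ 0.6059 -0.2172  0.1239] R [[-0.002, -0.594, -0.804], [0.001, -0.804, 0.594], [-1.0, 0.001, 0.002]] F [-0.1  0.3 -0.2] w -0.0 q [-0.44  0.66  1.43 -0.    1.06  1.77]
(0.608, -0.2145) [-0.  -3.5 -0.1]
```

arm_command([
  {"slide":[3,-3,0],"delta_rot":[0,0,0],"gripper":0},
  {"slide":[3,0,0],"delta_rot":[0,0,0],"gripper":0},
  {"slide":[3,0,0],"delta_rot":[0,0,0],"gripper":0},
  {"slide":[3,0,0],"delta_rot":[0,0,0],"gripper":0},
  {"slide":[2,0,0],"delta_rot":[0,0,0],"gripper":0},
  {"slide":[1,0,0],"delta_rot":[0,0,0],"gripper":0},
  {"slide":[0,0,0],"delta_rot":[0,0,0],"gripper":0},
  {"slide":[0,0,0],"delta_rot":[0,0,0],"gripper":0},
])

```text
time: 3.48
tool_pos: [0.6089, -0.2149, 0.1107]
tool_rot: [[0.001, -0.594, -0.805], [-0.0, -0.805, 0.594], [-1.0, -0.0, -0.001]]
ft_force: [0.8, -0.3, 5.5]
gripper_width: -0.0001
```

arm_command([
  {"slide":[1.5,0,0],"delta_rot":[0,0,0],"gripper":0},
  {"slide":[1.5,0,0],"delta_rot":[0,0,0],"gripper":0},
  {"slide":[1,0,0],"delta_rot":[0,0,0],"gripper":0},
  {"slide":[0.5,0,0],"delta_rot":[0,0,0],"gripper":0},
  {"slide":[0,0,0],"delta_rot":[0,0,0],"gripper":0},
  {"slide":[0,0,0],"delta_rot":[0,0,0],"gripper":0},
])

```text
time: 3.98
tool_pos: [0.6089, -0.2149, 0.1063]
tool_rot: [[0.001, -0.594, -0.805], [-0.0, -0.805, 0.594], [-1.0, -0.0, -0.001]]
ft_force: [-0.2, -0.0, 6.9]
gripper_width: -0.0001
```

arm_command([
  {"slide":[0.7,0,0],"delta_rot":[0,0,0],"gripper":0},
  {"slide":[0.7,0,0],"delta_rot":[0,0,0],"gripper":0},
  {"slide":[0,0,0],"delta_rot":[0,0,0],"gripper":0},
  {"slide":[0,0,0],"delta_rot":[0,0,0],"gripper":0},
])

```text
time: 4.32
tool_pos: [0.6091, -0.2149, 0.1054]
tool_rot: [[0.002, -0.594, -0.805], [-0.001, -0.805, 0.594], [-1.0, -0.0, -0.002]]
ft_force: [-0.0, 1.0, 11.4]
gripper_width: 0.0001
```

arm_command([
  {"slide":[0.7,0,0],"delta_rot":[0,0,0],"gripper":0},
  {"slide":[0,2.5,3.7],"delta_rot":[0,0,0],"gripper":0},
  {"slide":[0,2.5,3.8],"delta_rot":[0,0,0],"gripper":0},
  {"slide":[0,2.3,3.9],"delta_rot":[0,0,0],"gripper":0},
  {"slide":[0,2.2,3.9],"delta_rot":[0,0,0],"gripper":0},
  {"slide":[0,1.9,4.1],"delta_rot":[0,0,0],"gripper":0},
  {"slide":[0,1.9,4.1],"delta_rot":[0,0,0],"gripper":0},
  {"slide":[0,0,0],"delta_rot":[0,0,0],"gripper":0},
])

```text
time: 4.98
tool_pos: [0.5823, -0.2119, 0.1052]
tool_rot: [[0.003, -0.594, -0.805], [-0.001, -0.805, 0.594], [-1.0, -0.001, -0.003]]
ft_force: [0.1, 0.4, 18.3]
gripper_width: 0.0002
```

Run:
```python
from station import arm
from h import *
import cv2
show(arm)
a=arm.camera("top");b=arm.camera("scene")
cv2.imwrite("pics/a2.png",np.hstack([cv2.resize(b[190:380,140:340],None,fx=2,fy=2),cv2.resize(a[90:280,240:440],None,fx=2,fy=2)])[:,:,::-1])
```

```text
4.98 [ 0.5823 -0.2119  0.1052] R [[0.003, -0.594, -0.805], [-0.001, -0.805, 0.594], [-1.0, -0.001, -0.003]] F [ 0.1  0.4 18.3] w 0.0002 q [-0.45  0.65  1.51 -0.    0.98  1.76]
```

View pics/a2.png

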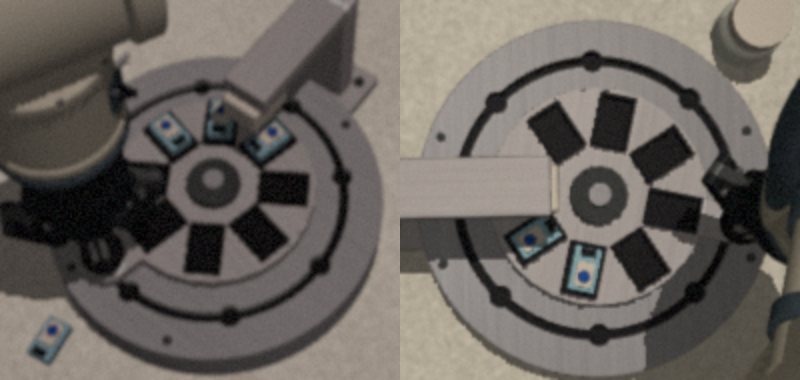

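The table has turned with the knob by about 13°, and the modules are still seated. I'll carry on to about 36°, release it trapped, then push the knob from the side into the hole.

arm_command([
  {"slide":[0,1.6,4.2],"delta_rot":[0,0,0],"gripper":0},
  {"slide":[0,1.6,4.2],"delta_rot":[0,0,0],"gripper":0},
  {"slide":[0,1.3,4.3],"delta_rot":[0,0,0],"gripper":0},
  {"slide":[0,1.2,4.3],"delta_rot":[0,0,0],"gripper":0},
  {"slide":[0,0.9,4.4],"delta_rot":[0,0,0],"gripper":0},
  {"slide":[0,0.9,4.4],"delta_rot":[0,0,0],"gripper":0},
  {"slide":[0,0.6,4.5],"delta_rot":[0,0,0],"gripper":0},
  {"slide":[0,0.5,4.5],"delta_rot":[0,0,0],"gripper":0},
])

```text
time: 5.75
tool_pos: [0.5499, -0.1984, 0.1052]
tool_rot: [[0.004, -0.594, -0.805], [-0.002, -0.805, 0.594], [-1.0, -0.001, -0.004]]
ft_force: [0.7, -1.1, 18.1]
gripper_width: -0.0001
```

arm_command([
  {"slide":[0,0.3,4.5],"delta_rot":[0,0,0],"gripper":0},
  {"slide":[0,0.1,4.5],"delta_rot":[0,0,0],"gripper":0},
  {"slide":[0,0,0],"delta_rot":[0,0,0],"gripper":0},
])

```text
time: 6.0
tool_pos: [0.5418, -0.1929, 0.1052]
tool_rot: [[0.003, -0.594, -0.805], [-0.001, -0.805, 0.594], [-1.0, -0.001, -0.003]]
ft_force: [-0.4, -0.9, 20.3]
gripper_width: 0.0002
```

arm_command([
  {"slide":[-4,0,0],"delta_rot":[0,0,0],"gripper":0},
  {"slide":[-8,0,0],"delta_rot":[0,0,0],"gripper":0},
  {"slide":[-20,0,0],"delta_rot":[0,0,0],"gripper":0},
  {"slide":[0,0,-20],"delta_rot":[0,0,0],"gripper":0},
  {"slide":[0,0,-22],"delta_rot":[0,0,0],"gripper":0},
  {"slide":[0,0,0],"delta_rot":[0,0,0],"gripper":0},
  {"slide":[0,0,0],"delta_rot":[0,0,0],"gripper":0},
])

```text
time: 6.58
tool_pos: [0.5752, -0.218, 0.1357]
tool_rot: [[0.0, -0.594, -0.805], [-0.0, -0.805, 0.594], [-1.0, 0.0, -0.0]]
ft_force: [-0.2, 0.7, 0.0]
gripper_width: -0.0002
```

Run:
```python
from station import arm
from h import *
import cv2
show(arm)
c=arm.get_calibration("wrist");np.save("w3.npy",c)
cv2.imwrite("pics/w3.png",arm.camera("wrist")[:,:,::-1])
```

```text
6.58 [ 0.5752 -0.218   0.1357] R [[0.0, -0.594, -0.805], [-0.0, -0.805, 0.594], [-1.0, 0.0, -0.0]] F [-0.2  0.7  0. ] w -0.0002 q [-0.46  0.61  1.5  -0.    1.04  1.75]
```

View pics/w3.png

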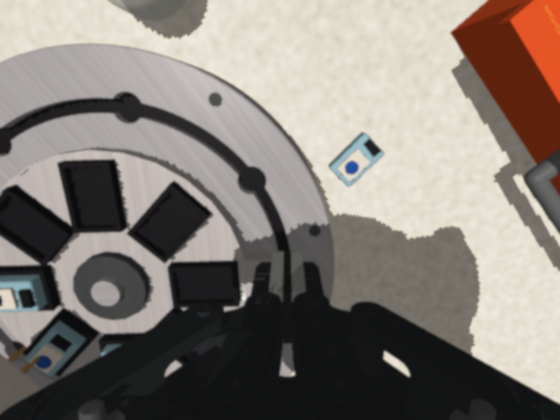

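The starting hole is now empty at (252,180), and the gripper hides the knob. I'll descend beside the knob, then push it tangentially.

arm_command([
  {"slide":[15,0,0],"delta_rot":[0,0,0],"gripper":0},
  {"slide":[14,0,0],"delta_rot":[0,0,0],"gripper":0},
  {"slide":[8,0,0],"delta_rot":[0,0,0],"gripper":0},
  {"slide":[0,0,0],"delta_rot":[0,0,0],"gripper":0},
  {"slide":[0,0,3],"delta_rot":[0,0,0],"gripper":0},
  {"slide":[0,0,3],"delta_rot":[0,0,0],"gripper":0},
  {"slide":[0,0,3],"delta_rot":[0,0,0],"gripper":0},
  {"slide":[0,0,0],"delta_rot":[0,0,0],"gripper":0},
])

```text
time: 7.3
tool_pos: [0.5673, -0.2119, 0.0993]
tool_rot: [[0.0, -0.594, -0.805], [-0.0, -0.805, 0.594], [-1.0, -0.0, -0.0]]
ft_force: [0.3, 0.1, -0.8]
gripper_width: 0.0002
```

arm_command([
  {"slide":[1,0,2],"delta_rot":[0,0,0],"gripper":0},
  {"slide":[0,0,2],"delta_rot":[0,0,0],"gripper":0},
  {"slide":[0,0,2],"delta_rot":[0,0,0],"gripper":0},
  {"slide":[0,0,2],"delta_rot":[0,0,0],"gripper":0},
  {"slide":[0,0,2],"delta_rot":[0,0,0],"gripper":0},
  {"slide":[0,-0.2,2],"delta_rot":[0,0,0],"gripper":0},
  {"slide":[0,0,0],"delta_rot":[0,0,0],"gripper":0},
])

```text
time: 7.88
tool_pos: [0.5578, -0.2047, 0.0977]
tool_rot: [[-0.0, -0.594, -0.805], [0.0, -0.805, 0.594], [-1.0, 0.0, 0.0]]
ft_force: [1.0, -2.4, 0.5]
gripper_width: 0.0001
```

arm_command([
  {"slide":[0,0,1.5],"delta_rot":[0,0,0],"gripper":0},
  {"slide":[0,0,1.5],"delta_rot":[0,0,0],"gripper":0},
  {"slide":[0,-0.2,1.5],"delta_rot":[0,0,0],"gripper":0},
  {"slide":[0,-0.2,1.5],"delta_rot":[0,0,0],"gripper":0},
  {"slide":[0,0,0],"delta_rot":[0,0,0],"gripper":0},
])

```text
time: 8.3
tool_pos: [0.5533, -0.2008, 0.0976]
tool_rot: [[-0.0, -0.594, -0.805], [0.0, -0.805, 0.594], [-1.0, 0.0, 0.0]]
ft_force: [0.2, -2.6, 1.0]
gripper_width: -0.0001
```

arm_command([
  {"slide":[0,0,1],"delta_rot":[0,0,0],"gripper":0},
  {"slide":[0,-0.2,1],"delta_rot":[0,0,0],"gripper":0},
  {"slide":[0,0,0],"delta_rot":[0,0,0],"gripper":0},
])

```text
time: 8.55
tool_pos: [0.5518, -0.1994, 0.0976]
tool_rot: [[-0.001, -0.594, -0.805], [0.001, -0.805, 0.594], [-1.0, -0.0, 0.001]]
ft_force: [0.2, -0.2, -1.1]
gripper_width: 0.0001
```

arm_command([
  {"slide":[0,0,0.7],"delta_rot":[0,0,0],"gripper":0},
  {"slide":[0,0,0],"delta_rot":[0,0,0],"gripper":0},
  {"slide":[0,0,0],"delta_rot":[0,0,0],"gripper":0},
])

```text
time: 8.8
tool_pos: [0.5512, -0.199, 0.0975]
tool_rot: [[-0.001, -0.594, -0.805], [0.001, -0.805, 0.594], [-1.0, 0.0, 0.001]]
ft_force: [-0.3, 0.2, 0.0]
gripper_width: -0.0001
```

Run:
```python
from station import arm
from h import *
import cv2
show(arm)
a=arm.camera("top");b=arm.camera("scene")
cv2.imwrite("pics/a4.png",np.hstack([cv2.resize(b[190:380,140:340],None,fx=2,fy=2),cv2.resize(a[90:280,240:440],None,fx=2,fy=2)])[:,:,::-1])
```

```text
8.8 [ 0.5512 -0.199   0.0975] R [[-0.001, -0.594, -0.805], [0.001, -0.805, 0.594], [-1.0, 0.0, 0.001]] F [-0.3  0.2  0. ] w -0.0001 q [-0.45  0.63  1.6   0.    0.91  1.76]
```

View pics/a4.png

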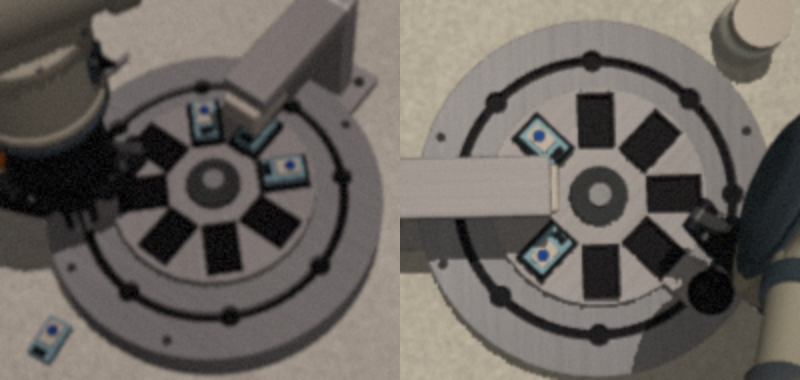

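arm_command([
  {"slide":[0,0,1],"delta_rot":[0,0,0],"gripper":0},
  {"slide":[0,0,1],"delta_rot":[0,0,0],"gripper":0},
  {"slide":[0,0,0],"delta_rot":[0,0,0],"gripper":0},
  {"slide":[0,0,0],"delta_rot":[0,0,0],"gripper":0},
])

```text
time: 9.23
tool_pos: [0.5498, -0.198, 0.0977]
tool_rot: [[-0.0, -0.594, -0.805], [0.0, -0.805, 0.594], [-1.0, -0.0, 0.0]]
ft_force: [0.1, -0.2, -0.1]
gripper_width: 0.0
```

Run:
```python
from station import arm
from h import *
c=arm.get_calibration("top")
for z in (.087,.094): print(ray(c,396,236,z))
```

```text
[ 0.5267151  -0.18289821  0.087     ]
[ 0.52686467 -0.18109497  0.094     ]
```

arm_command([
  {"slide":[0,0,0.8],"delta_rot":[0,0,0],"gripper":0},
  {"slide":[0,0,0.7],"delta_rot":[0,0,0],"gripper":0},
  {"slide":[0,0,0],"delta_rot":[0,0,0],"gripper":0},
  {"slide":[0,0,0],"delta_rot":[0,0,0],"gripper":0},
])

```text
time: 9.57
tool_pos: [0.549, -0.1975, 0.0977]
tool_rot: [[0.001, -0.594, -0.805], [-0.0, -0.805, 0.594], [-1.0, -0.0, -0.001]]
ft_force: [2.3, -3.0, -0.8]
gripper_width: 0.0002
```

arm_command([
  {"slide":[0,0,0.8],"delta_rot":[0,0,0],"gripper":0},
  {"slide":[0,0,0],"delta_rot":[0,0,0],"gripper":0},
  {"slide":[0,0,0],"delta_rot":[0,0,0],"gripper":0},
])

```text
time: 9.82
tool_pos: [0.5488, -0.1973, 0.0978]
tool_rot: [[0.002, -0.594, -0.805], [-0.001, -0.805, 0.594], [-1.0, -0.0, -0.002]]
ft_force: [5.7, -4.7, -3.9]
gripper_width: -0.0003
```

The push force rose to 7.4 N with almost no motion, so the table is locked. I'll back off, lift clear and check.

arm_command([
  {"slide":[0,0,-3],"delta_rot":[0,0,0],"gripper":0},
  {"slide":[0,0,-10],"delta_rot":[0,0,0],"gripper":0},
  {"slide":[0,0,-15],"delta_rot":[0,0,0],"gripper":0},
  {"slide":[-30,0,-10],"delta_rot":[0,0,0],"gripper":0},
  {"slide":[-40,0,0],"delta_rot":[0,0,0],"gripper":0},
  {"slide":[-40,30,0],"delta_rot":[0,0,0],"gripper":0},
  {"slide":[-20,35,0],"delta_rot":[0,0,0],"gripper":0},
  {"slide":[0,35,0],"delta_rot":[0,0,0],"gripper":0},
])

```text
time: 10.48
tool_pos: [0.5238, -0.2975, 0.2258]
tool_rot: [[0.006, -0.592, -0.806], [-0.004, -0.806, 0.592], [-1.0, -0.0, -0.007]]
ft_force: [1.8, -0.3, 1.5]
gripper_width: 0.0002
```

arm_command([
  {"slide":[0,35,0],"delta_rot":[0,0,0],"gripper":0},
  {"slide":[0,35,0],"delta_rot":[0,0,0],"gripper":0},
  {"slide":[0,30,0],"delta_rot":[0,0,0],"gripper":0},
  {"slide":[0,0,0],"delta_rot":[0,0,0],"gripper":0},
  {"slide":[0,0,0],"delta_rot":[0,0,0],"gripper":0},
  {"slide":[0,0,0],"delta_rot":[0,0,0],"gripper":0},
])

```text
time: 10.98
tool_pos: [0.4631, -0.3762, 0.221]
tool_rot: [[-0.0, -0.594, -0.804], [0.001, -0.804, 0.594], [-1.0, -0.0, 0.0]]
ft_force: [0.6, 1.2, -0.3]
gripper_width: -0.0002
```

Run:
```python
from station import arm
from h import *
import cv2
show(arm)
a=arm.camera("top");b=arm.camera("scene")
cv2.imwrite("pics/a5.png",np.hstack([cv2.resize(b[215:405,140:270],None,fx=3,fy=3,interpolation=2),cv2.resize(a[100:290,300:430],None,fx=3,fy=3,interpolation=2)])[:,:,::-1])
```

```text
10.98 [ 0.4631 -0.3762  0.221 ] R [[-0.0, -0.594, -0.804], [0.001, -0.804, 0.594], [-1.0, -0.0, 0.0]] F [ 0.6  1.2 -0.3] w -0.0002 q [-0.78  0.49  1.46  0.    1.2   1.42]
```

View pics/a5.png

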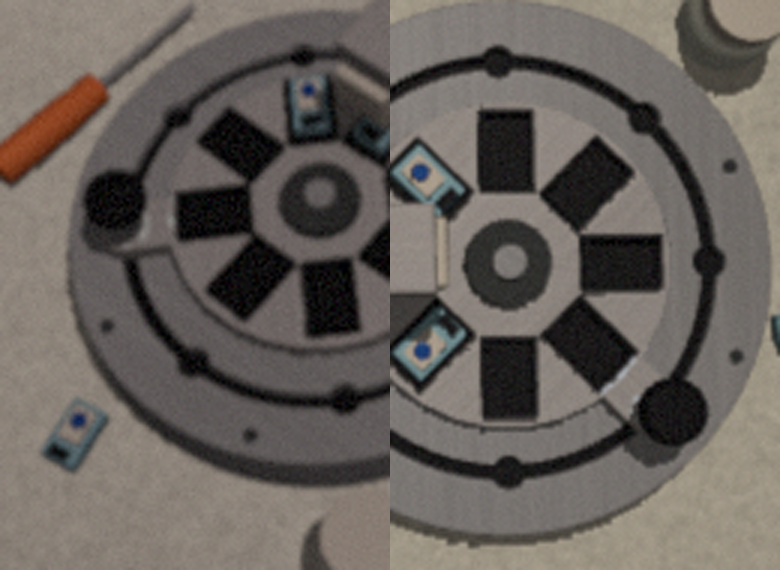

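The knob now sits over the next hole: scene crop (115,200), top crop (673,411). The modules are seated. As a height check I'll triangulate the knob.

Run:
```python
from station import arm
from h import *
def tri(a,b):
    A=[];y=[]
    for n,(u,v) in (("top",a),("scene",b)):
        c=arm.get_calibration(n);p=np.array(c["pose"])[:3,3];d=ray(c,u,v,0)-p;d/=np.linalg.norm(d)
        M=np.eye(3)-np.outer(d,d);A.append(M);y.append(M@p)
    return np.linalg.lstsq(np.vstack(A),np.hstack(y),rcond=None)[0]
print("now",tri((394.2,236.9),(178.3,281.6)),"start",tri((414.5,184.6),(201,324)))
```

```text
now [ 0.52623459 -0.17950544  0.08584577] start [ 0.6080972  -0.21471874  0.08539974]
```

The knob's height matches its locked start height to within 0.5 mm, where a trapped knob would read 7 mm lower. I'm handing in the job.

```bash
python3 -c "
from station import arm
print(arm.finish_job())"
```

```text
the job is handed in; nothing more can be done
None
```

The table is one hole further clockwise and locked, and I've handed in the job at about 11 s on the robot's clock.

I pressed the knob down to its stop with closed fingertips, at about 18–20 N. I turned the table about 36° by friction, then released the knob so it stayed trapped under the plate. Pushing the knob from the side took it the rest of the way, and the plunger snapped up into the next hole.

**Last checks:**
- **Lock:** a push of about 7.4 N moved the fingertips only about 0.3 mm. Turning the table free would take 4 N at most.
- **Position:** the knob measured at (0.526, -0.180), against about (0.527, -0.181) for the next hole.
- **Height:** triangulated from two cameras, the knob is 0.4 mm from its height when locked at the start. A trapped knob would sit 7 mm lower. Both readings came out about 8 mm below the nominal 94 mm, so only the comparison counts.
- **Modules and loose items:** the two modules fully in view were seated. The one under the test head was only partly visible. The jar, screwdriver and spare module looked undisturbed in the last pictures.
- **Arm:** it is clear of everything and touching nothing.

No check failed.

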